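# Load the reducing rings on the stepped arbor of the centring stand

## Robot

A 6-joint arm with a two-finger parallel gripper is mounted at the origin on the work surface. World frame = base frame: x ahead of the robot, y to its left, z up, the work surface at z = 0. Lengths are in m, angles in degrees, forces in N, time in s.
With the tool pointing down it reaches from about 0.35 to 0.875 m from the base axis. Payload 4.2 kg.
Tool frame: the origin (TCP) lies on the front face of the gripper's body, between the roots of the fingers; the fingertips stand finger_overhang ahead of it and the grasp point (between the pads) lies 51 mm ahead of it (finger_overhang is the distance from the TCP to the fingertips, in m); z points along the fingers, y is the line along which they close (so a half turn about z gives the same grasp; the last joint's range is limited). The gripper opens to 87 mm and grips with 3 to 60 N. Pads are 19 mm wide; open, the fingers measure 117 mm over their backs; the gripper's body (75 mm by 190 mm) begins 51 mm behind the grasp point.
Start: joints at [-51.188, 22.042, 0.453, 0, -68.411, -14.817], TCP at [0.254, -0.571, 0.292] pointing down, gripper open.
Joint ranges: [-179.83, 179.83], [-69.29, 118.12], [-61.27, 80.66], [-181.25, 117.63], [-171.15, -9.14], [-177.46, 177.46]. Speed limits (degrees/s): [159.86, 159.86, 180, 180, 180, 180].

## Interface

Orientations are given as a 3x3 rotation matrix whose columns are the frame's x, y, z axes.
In Python, from station import sense, capture, camera_model, finish_job, finger_overhang gives the robot as it stands. The module is installed in compiled form; this text tells all that it offers.
- The arm moves only by the tool jog_arm, never from a script. Its argument "rows" is a list that holds one entry, the list of rows, each a list of 4 numbers: the shift along the tool's x, y, z in m, then the turn about the tool's z in rad. A call has 1 to 20 rows; each row shifts and turns the commanded pose from where the row before left it, along the tool's axes as they then stand; what a row does not reach is not made up. A row lasts 1/8 s, in which the tool goes at most 62.5 mm and 10.7 degrees, less where a joint would pass 70% of its speed; a pose out of reach is approached as far as the arm can. A call is refused whole if a number of a shift passes 0.0625 or a number of a turn 0.188, either way. A call with a gripper value outside its range is refused whole. "claw" is the opening, from 0 (shut) to 1 (fully open), set as the call begins (left out, the last holds). The fingers move at their own pace and stop on an object; the grip force is fixed at half the most. Time passes only in rows, so rows that do not move let the fingers close. It gives the time, the measured TCP pose, the force, the opening and the grip force at its end, in the units of the state.
- sense(): the state, without advancing time (a new reading comes with each control period).
- capture(name): name is "side" or "top"; returns the picture (480x640x3 uint8, red, green, blue); there is no depth.
- camera_model(name): a dict with "fovy" (degrees; the focal length in pixels is half the picture's height over the tangent of half this angle, whatever the lens; pixels are square), "cx", "cy" (the principal point, pixels), "eye" and "rotation" of the camera in the world. Camera axes: x right, y down, z forward; pixel columns grow to the right and rows downward; lengths in m; the calibration is good to about 2 mm. A picture is of the moment at which its call begins. camera_model takes no time and is no camera call.
- finish_job(): hands the job in; it is judged then, once.
The state is a dict: "time_s": time; "joints": joint angles; "joint_velocities": joint speeds; "effort": joint torques, N m; "tcp_pos": TCP position; "ee_rot": TCP orientation; "wrist_force": force on the tool from outside, world axes, zero at the start; "moment": the same for the moment, N m; "gripper_width": opening from 0.0 (shut) to 1.0 (fully open); "gripper_force": force on a finger pad.
Only numpy, scipy, OpenCV 4.12 (cv2) and the standard library are available. Lean on these libraries where they do the work, as an engineer would, in place of code of your own. Each camera call takes 0.05 s, during which the arm holds its last target. There are 200 camera calls.

## Task

Load the three black reducing rings onto the stepped arbor of the centring stand, widest bore first, then the middle one, then the narrowest. The arbor is not quite in the middle of its stand, so feel each ring onto its step, then push it straight down past the sprung balls until it is fully home and level on its own shoulder, without ever bearing on the stand with more than 40 newtons. Let go of the rings when done and leave the bottles and the tray with the copper fragment where they are.

Things in the scene. Friction and masses are not known exactly. Their poses are not given: they have to be found in the camera images.
- ring_38: one of three black steel reducing rings, all 54 mm in outside diameter and told apart by bore and thickness: this one has a 38 mm plain bore, is 14 mm thick and weighs about 127 g. It starts lying flat on a 3 mm thick pale mat, clear of its neighbours by 30 mm or more. Origin: centre of its underside; z is the ring's axis. It belongs on seat_wide
- ring_28: one of three black steel reducing rings, all 54 mm in outside diameter and told apart by bore and thickness: this one has a 28 mm plain bore, is 12 mm thick and weighs about 158 g. It starts lying flat on a 3 mm thick pale mat, clear of its neighbours by 30 mm or more. Origin: centre of its underside; z is the ring's axis. It belongs on seat_mid
- ring_18: one of three black steel reducing rings, all 54 mm in outside diameter and told apart by bore and thickness: this one has a 18 mm plain bore, is 10 mm thick and weighs about 160 g. It starts lying flat on a 3 mm thick pale mat, clear of its neighbours by 30 mm or more. Origin: centre of its underside; z is the ring's axis. It belongs on seat_narrow
- arbor_stand: centring stand fixed to the bench: black round base 96 mm wide, 18 mm high, two small screws at its side; on it a rotary plate and a centring slide (discs 72 and 60 mm wide) that carry the upright steel arbor, 79 mm high over all. They are left at any setting: the arbor's axis stands 3.2 to 4.5 mm off the middle, in any direction, which no reading tells. Origin: middle of the underside; z up
- seat_wide (a point): middle of the stand at the height of the lowest shoulder, 28 mm up: the top of the arbor's 48 mm wide flange, where the 38 mm bore ring's underside rests. The step above is 36 mm wide, 16.5 mm high. Near the foot of each step 3 sprung balls stand out 2.2 mm: a ring meets them 7 mm above home, needs 5 to 12 N to pass until 3.5 mm above home, then only drag
- seat_mid (a point): middle of the stand at the height of the middle shoulder, 44.5 mm up, where the 28 mm bore ring's underside rests. The step above it is 26 mm wide and 14.5 mm high, with the same balls. The upper edges of this step and of the wider one below are square. Each ring has 1 mm clearance all round on its step, and 2.5 mm to the ring above
- seat_narrow (a point): middle of the stand at the height of the top shoulder, 59 mm up, where the 18 mm bore ring's underside rests. The step above it is 16 mm wide and straight for 13 mm, with the same balls, then a 7 mm high cone that narrows to 9 mm at the tip. The shoulders are rigid; plate and slide do not give below 60 N. The squeeze of the balls on a bore, some 10 N in all, counts as load on the stand
- amber_bottle: bystander: amber glass reagent bottle, 48 mm in diameter, 95 mm high; origin at the centre of its underside. Leave it alone
- dropper_bottle: bystander: small black dropper bottle, 30 mm in diameter, 70 mm high; origin at the centre of its underside. Leave it alone
- fragment_tray: bystander: white tray 110 x 160 x 12 mm with a corroded green copper fragment in it; origin at the centre of its underside. Leave it alone

How it is judged (in metres and radians):
On the way, in this order (a step that is already met when the one before it is completed fails the run):
1. the ring of 38 mm bore is threaded on the arbor and fully home on its own shoulder (z of ring_38 in the frame of seat_wide between -0.0015 and 0.0015 m and horizontal distance between ring_38 and seat_wide below 0.008 m and angle between ring_38's own z axis and vertical below 0.06 rad), for 0.2 s.
2. the ring of 28 mm bore is threaded on the arbor and fully home on its own shoulder (z of ring_28 in the frame of seat_mid between -0.0015 and 0.0015 m and horizontal distance between ring_28 and seat_mid below 0.008 m and angle between ring_28's own z axis and vertical below 0.06 rad), for 0.2 s.
3. the ring of 18 mm bore is threaded on the arbor and fully home on its own shoulder (z of ring_18 in the frame of seat_narrow between -0.0015 and 0.0015 m and horizontal distance between ring_18 and seat_narrow below 0.008 m and angle between ring_18's own z axis and vertical below 0.06 rad), for 0.2 s.
At the end, for the whole second after the job is handed in: All three rings sit on the arbor at rest, each with its underside within 1.5 mm of the height of its own shoulder, its centre within 8 mm of the middle of the stand and level within 0.06 rad: 38 mm bore on the lowest shoulder, 28 mm on the middle, 18 mm on the top one (all of step 1 and all of step 2 and all of step 3 and linear speed of each of ring_38, ring_28, ring_18 below 0.02 m/s); the robot touches nothing.
It fails at once if a ring or the fingers bear on the stand with more than 40 N (contact force between any of ring_38, ring_28, ring_18, the fingers and arbor_stand above 40 N).
It fails at once if a bottle or the fragment tray is moved by more than 15 mm (distance of any of amber_bottle, dropper_bottle, fragment_tray from where it was at the start of the episode above 0.015 m).
It also fails if it takes over 72 s, if anything falls off the work surface, if the arm or the gripper's body presses on something with over 40 N, if the wrist force passes 120 N, or if a joint passes its speed limit or range.

## Working session

There is one attempt and no reset: what is moved stays moved. The work goes in short steps, Python scripts to look and compute and a tool call to move; the robot and the scene stay as the last step left them, time stands still between calls to the robot, and variables do not carry over. Pictures are saved under pics/ and viewed, at most 10 in all, crops included, and the job is handed in when it is done.

Besides the shell and the picture viewer there is one more tool, called after ">>>" in YAML: its name, and indented under it one key for each argument. jog_arm: Moves the arm, as the interface text tells. Its arguments: {"type":"object","properties":{"rows":{"type":"array"},"claw":{"type":"number"}},"required":["rows"]}

```bash
mkdir -p pics
python3 - <<'E'
from station import *
import cv2
print(finger_overhang)
s=sense(); print(s)
for n in("top","side"):
    m=camera_model(n); print(n,m)
    cv2.imwrite(f"pics/{n}0.png",capture(n)[:,:,::-1])
E
```

```text
0.0697
{'time_s': 0.0, 'joints': array([-5.11894987e+01,  2.20904279e+01,  3.80712721e-01, -2.83599600e-02,
       -6.84112818e+01, -1.48188354e+01]), 'joint_velocities': array([ 0.04883507, -0.00545597,  0.02724997, -0.03095991,  0.03676647,
       -0.04490388]), 'effort': array([-1.45900885e-04, -3.90665853e+01,  1.87400222e+01,  4.21991989e+00,
        1.09939880e-02, -2.11515076e-04]), 'tcp_pos': array([ 0.25399098, -0.57057609,  0.29117096]), 'ee_rot': array([[-9.13678798e-01, -4.06435878e-01, -9.64894802e-04],
       [-4.06437012e-01,  9.13676756e-01,  1.93398722e-03],
       [ 9.55601585e-05,  2.15921208e-03, -9.99997664e-01]]), 'wrist_force': array([ 0.24890009,  0.74165787, -0.29174867]), 'moment': array([-0.00215168,  0.01689133, -0.00189922]), 'gripper_force': 0.0, 'gripper_width': 1.0009154734822399}
top {'fovy': 57.825378279191796, 'cx': 318.19673987719966, 'cy': 239.32452021248298, 'eye': array([0.46262659, 0.00556309, 0.85506129]), 'rotation': array([[-0.009594  , -0.98201833,  0.18854166],
       [-0.99986259,  0.01197013,  0.0114681 ],
       [-0.01351875, -0.18840573, -0.98199823]])}
side {'fovy': 45.1988304193695, 'cx': 306.8173890230281, 'cy': 227.11213827359785, 'eye': array([-0.13388006,  0.72752542,  0.67551299]), 'rotation': array([[-0.68723688, -0.35991284,  0.63100572],
       [-0.72640891,  0.34761203, -0.59287096],
       [-0.0059633 , -0.86581096, -0.5003357 ]])}
```

View pics/top0.png

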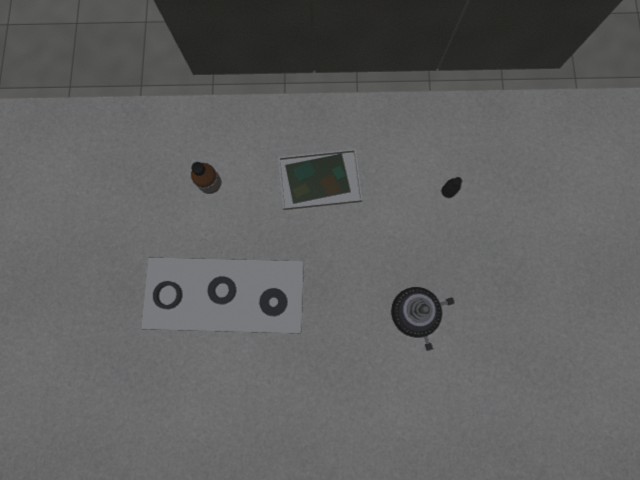

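View pics/side0.png

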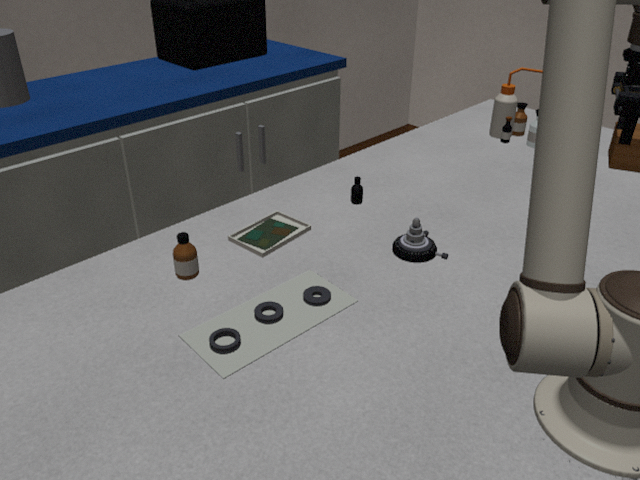

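```bash
cat > h.py <<'E'
from station import *
import cv2, numpy as np
def ray(n,u,v):
    m=camera_model(n); f=240/np.tan(np.radians(m["fovy"]/2))
    d=m["rotation"]@np.array([(u-m["cx"])/f,(v-m["cy"])/f,1]); return m["eye"],d
def onz(n,u,v,z):
    e,d=ray(n,u,v); return (e+d*(z-e[2])/d[2]).round(4)
def pix(n,p):
    m=camera_model(n); f=240/np.tan(np.radians(m["fovy"]/2))
    c=m["rotation"].T@(np.array(p)-m["eye"]); return (c[:2]/c[2]*f+[m["cx"],m["cy"]]).round(1)
E
python3 - <<'E'
from h import *
boxes={"top":[("38",140,265,200,325,.010),("28",200,268,245,312,.009),("18",252,280,297,325,.008)],
"side":[("38",200,318,250,362,.010),("28",245,292,292,332,.009),("18",295,278,338,312,.008)]}
for n in boxes:
    im=cv2.imread(f"pics/{n}0.png"); g=cv2.cvtColor(im,6)
    for k,a,b,c,d,z in boxes[n]:
        r=g[b:d,a:c]; t,m=cv2.threshold(r,0,255,cv2.THRESH_BINARY_INV+cv2.THRESH_OTSU)
        cs,_=cv2.findContours(m,cv2.RETR_EXTERNAL,cv2.CHAIN_APPROX_NONE); q=max(cs,key=cv2.contourArea)
        M=cv2.moments(q); u,v=M["m10"]/M["m00"]+a,M["m01"]/M["m00"]+b
        print(n,k,t,round(u,1),round(v,1),cv2.boundingRect(q),onz(n,u,v,z))
a=cv2.imread("pics/top0.png")[275:355,380:470]; b=cv2.imread("pics/side0.png")[205:270,380:460]
cv2.imwrite("pics/c1.png",np.hstack([cv2.resize(a,(400,356),interpolation=2)*1,cv2.resize(b,(400,356),interpolation=2)]))
E
```

```text
top 38 83.0 167.1 294.7 (13, 16, 30, 28) [0.519 0.31  0.01 ]
top 28 84.0 221.5 289.8 (8, 8, 29, 29) [0.5273 0.2046 0.009 ]
top 18 82.0 272.9 301.7 (7, 8, 29, 28) [0.5034 0.1043 0.008 ]
side 38 97.0 224.6 340.6 (9, 10, 32, 26) [0.52   0.3095 0.01  ]
side 28 99.0 268.3 312.5 (9, 10, 29, 22) [0.5278 0.2045 0.009 ]
side 18 101.0 316.5 295.7 (8, 8, 28, 20) [0.5039 0.104  0.008 ]
```

View pics/c1.png

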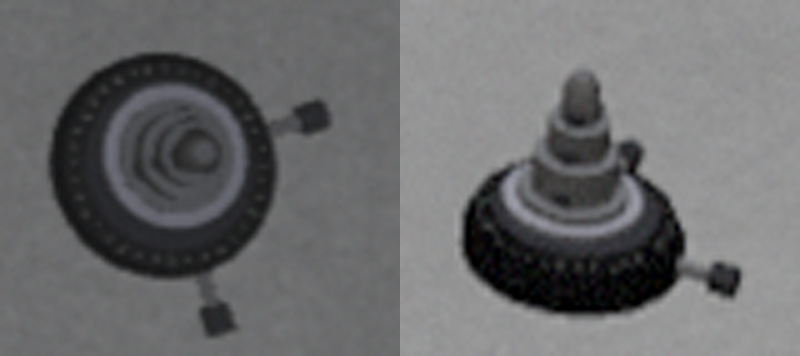

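Run:
```python
from h import *
print(onz("top",425.9,309,.079),onz("side",416.4,219,.079),onz("top",416.7,312.1,.009))
for n,(a,b,c,d) in {"top":(380,275,470,355),"side":(380,205,460,270)}.items():
    g=cv2.cvtColor(cv2.imread(f"pics/{n}0.png"),6)[b:d,a:c]
    bg=np.median(g); m=(g<bg*.72).astype(np.uint8)*255
    m=cv2.morphologyEx(m,cv2.MORPH_OPEN,cv2.getStructuringElement(2,(9,9)) if n=="top" else np.ones((3,3)))
    q=max(cv2.findContours(m,0,1)[0],key=cv2.contourArea)
    e=cv2.fitEllipse(cv2.convexHull(q)); print(n,e,onz(n,e[0][0]+a,e[0][1]+b,.009))
    # arbor rows near the tip in side view
    if n=="side":
        for v in range(10,32):
            w=np.where(g[v]<bg*.85)[0]; print(v+b,w+a if len(w)<25 else len(w))
    else: print(g[22:46,34:60])
```

```text
[ 0.4846 -0.1736  0.079 ] [ 0.4823 -0.1695  0.079 ] [ 0.4809 -0.1719  0.009 ]
top ((35.10785675048828, 37.36982727050781), (47.2971305847168, 51.592159271240234), 142.9687042236328) [ 0.4804 -0.1688  0.009 ]
[[101  95  88  87  83  83  84  88  94  96 101 104 104  98  79  54  40  32
   31  37  39  31  62 101 106 105]
 [ 84  80  78  77  77  75  74  73  75  80  89  97 100 101  98  85  64  40
   33  40  38  28  43  76  98 103]
 [ 79  78  77  76  76  69  61  57  65  77  79  80  87  96 103 106  95  65
   35  31  30  33  29  43  77 105]
 [ 77  74  70  68  74  71  76  74  72  74  73  78  79  83  97 104 104  92
   50  31  33  41  39  38  64 104]
 [ 68  62  69  78  79  76  72  69  54  58  67  74  76  76  81  93 104 100
   73  47  41  55  50  32  42  80]
 [ 56  71  79  77  76  70  61  59  65  68  67  71  77  76  76  85  99 105
   95  70  41  33  32  28  31  62]
 [ 71  78  77  69  63  68  76  74  71  68  62  70  73  76  76  77  89 102
  103  91  48  33  34  36  29  38]
 [ 79  77  66  57  65  75  76  65  48  42  41  47  59  73  78  79  81  93
  103  97  65  37  42  50  33  35]
 [ 80  70  54  63  7
[... 2085 characters left out ...]

224 [411 412 413 414 415 416 417 418 419 420]
225 [411 412 413 414 415 416 417 418 419 420]
226 [410 411 412 413 414 415 416 417 418 419 420 421]
227 [409 410 411 412 413 414 415 416 417 418 419 420 421]
228 [409 410 411 412 413 414 415 416 417 418 419 420 421]
229 [409 410 411 412 413 414 415 416 417 418 419 420 421]
230 [408 409 410 411 412 413 414 415 416 417 418 419 420 421 425 426]
231 [407 408 409 410 411 412 413 414 415 416 417 418 419 420 421 422 423 424
 425 426 427 428]
232 [407 408 409 410 411 412 413 414 415 416 417 418 419 420 421 422 423 424
 425 426 427 428]
233 [406 407 408 409 410 411 412 413 414 415 416 417 418 419 420 421 422 423
 424 425 426 427 428]
234 26
235 26
236 28
```

>>> jog_arm:
  rows:
    - [[0,0,0,0.1395],[0,0,0,0.1395],[0,0,0,0.1395],[-0.0166,0.055,0,0],[-0.0166,0.055,0.005,0],[-0.0166,0.055,0.01,0],[-0.0166,0.055,0.01,0],[-0.0166,0.055,0.01,0],[-0.0166,0.055,0.01,0],[-0.0166,0.055,0.01,0],[-0.0166,0.055,0.01,0],[-0.0166,0.055,0.01,0],[-0.0166,0.055,0.01,0],[-0.0166,0.055,0.01,0],[-0.0166,0.055,0.01,0],[-0.0166,0.055,0.01,0],[-0.0166,0.055,0.01,0],[-0.0166,0.055,0.01,0],[-0.0166,0.055,0,0],[0,0,0,0]]
  claw: 1

```text
time_s: 2.6
tcp_pos: [0.5202, 0.3127, 0.1562]
ee_rot: [[-1.0, -0.004, 0.001], [-0.004, 1.0, 0.0], [-0.001, 0.0, -1.0]]
wrist_force: [-0.5, -0.2, 0.5]
gripper_width: 1.003
gripper_force: 0.0
```

>>> jog_arm:
  rows:
    - [[0,0,0.04,0],[0,0,0.035,0],[0,0,0,0]]

```text
time_s: 2.98
tcp_pos: [0.5177, 0.3069, 0.0795]
ee_rot: [[-1.0, 0.001, -0.006], [0.001, 1.0, -0.005], [0.006, -0.005, -1.0]]
wrist_force: [-0.3, 0.4, 0.6]
gripper_width: 1.001
gripper_force: 0.0
```

>>> jog_arm:
  rows:
    - [[0,0,0.0045,0],[0,0,0,0],[0,0,0,0]]

```text
time_s: 3.35
tcp_pos: [0.52, 0.3094, 0.079]
ee_rot: [[-1.0, -0.0, 0.002], [-0.0, 1.0, 0.002], [-0.002, 0.002, -1.0]]
wrist_force: [-0.6, 0.7, 0.2]
gripper_width: 0.997
gripper_force: 0.0
```

>>> jog_arm:
  rows:
    - [[0,0,0.003,0],[0,0,0,0],[0,0,0,0],[0,0,0,0],[0,0,0,0]]
  claw: 0

```text
time_s: 3.98
tcp_pos: [0.5195, 0.3092, 0.0747]
ee_rot: [[-1.0, -0.0, 0.0], [-0.0, 1.0, 0.0], [-0.0, 0.0, -1.0]]
wrist_force: [0.3, -0.3, 0.4]
gripper_width: 0.607
gripper_force: 30.0
```

>>> jog_arm:
  rows:
    - [[0,0,0,0],[0,0,-0.01,0],[0,0,0,0]]

```text
time_s: 4.35
tcp_pos: [0.5199, 0.3094, 0.0857]
ee_rot: [[-1.0, -0.0, 0.001], [-0.0, 1.0, 0.001], [-0.001, 0.001, -1.0]]
wrist_force: [-0.1, -0.3, -1.1]
gripper_width: 0.61
gripper_force: 30.0
```

>>> jog_arm:
  rows:
    - [[0,0,-0.04,0],[0,0,-0.04,0],[0.004,-0.0534,0,0],[0.004,-0.0534,0,0],[0.004,-0.0534,0,0],[0.004,-0.0534,0,0],[0.004,-0.0534,0,0],[0.004,-0.0534,0,0],[0.004,-0.0534,0,0],[0.004,-0.0534,0,0],[0.004,-0.0534,0,0],[0,0,0,0],[0,0,0,0]]

```text
time_s: 5.98
tcp_pos: [0.4834, -0.1716, 0.1647]
ee_rot: [[-1.0, 0.001, -0.0], [0.001, 1.0, 0.0], [0.0, 0.0, -1.0]]
wrist_force: [-0.3, -0.3, -1.2]
gripper_width: 0.603
gripper_force: 30.0
```

>>> jog_arm:
  rows:
    - [[0,0,0,0],[0,0,0,0]]

```text
time_s: 6.22
tcp_pos: [0.4839, -0.1704, 0.1648]
ee_rot: [[-1.0, -0.002, 0.0], [-0.002, 1.0, 0.0], [-0.0, 0.0, -1.0]]
wrist_force: [0.8, -0.2, -2.5]
gripper_width: 0.605
gripper_force: 30.0
```

Run:
```python
from h import *
print(sense()["tcp_pos"])
a=capture("top")[265:345,375:465,::-1]; b=capture("side")[195:260,380:460,::-1]
cv2.imwrite("pics/c2.png",np.hstack([cv2.resize(a,(400,356)),cv2.resize(b,(400,356))]))
```

```text
[ 0.48389207 -0.17044361  0.16483937]
```

View pics/c2.png

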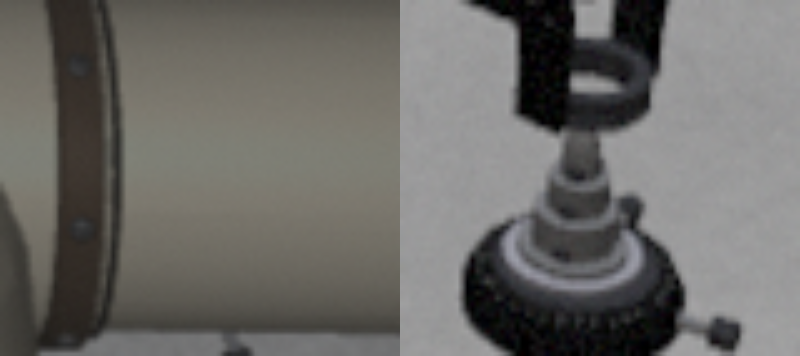

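>>> jog_arm:
  rows:
    - [[0,0,0.015,0],[0,0,0.012,0],[0,0,0.003,0],[0,0,0,0]]

```text
time_s: 6.82
tcp_pos: [0.4836, -0.1716, 0.1342]
ee_rot: [[-1.0, -0.0, -0.001], [-0.0, 1.0, -0.0], [0.001, -0.0, -1.0]]
wrist_force: [0.3, -0.8, -1.2]
gripper_width: 0.607
gripper_force: 30.0
```

>>> jog_arm:
  rows:
    - [[0,0,0.002,0],[0,0,0.002,0]]

```text
time_s: 7.08
tcp_pos: [0.4838, -0.1715, 0.1309]
ee_rot: [[-1.0, -0.0, 0.001], [-0.0, 1.0, -0.0], [-0.001, -0.0, -1.0]]
wrist_force: [0.4, 0.2, -2.3]
gripper_width: 0.612
gripper_force: 30.0
```

>>> jog_arm:
  rows:
    - [[0,0,0.002,0],[0,0,0.002,0],[0,0,0.002,0]]

```text
time_s: 7.45
tcp_pos: [0.4837, -0.1715, 0.1246]
ee_rot: [[-1.0, -0.0, 0.0], [-0.0, 1.0, 0.0], [-0.0, 0.0, -1.0]]
wrist_force: [0.0, 0.5, -1.9]
gripper_width: 0.609
gripper_force: 30.0
```

>>> jog_arm:
  rows:
    - [[0,0.0015,0,0],[0,0.0015,0,0]]

```text
time_s: 7.7
tcp_pos: [0.4837, -0.1684, 0.1248]
ee_rot: [[-1.0, -0.0, -0.0], [-0.0, 1.0, -0.0], [0.0, -0.0, -1.0]]
wrist_force: [-1.1, -1.0, -2.0]
gripper_width: 0.602
gripper_force: 30.0
```

>>> jog_arm:
  rows:
    - [[0,0.001,0,0]]

```text
time_s: 7.82
tcp_pos: [0.4837, -0.1674, 0.1248]
ee_rot: [[-1.0, -0.0, 0.0], [-0.0, 1.0, -0.0], [-0.0, -0.0, -1.0]]
wrist_force: [0.5, 0.5, -1.5]
gripper_width: 0.608
gripper_force: 30.0
```

>>> jog_arm:
  rows:
    - [[0,0.001,0,0]]

```text
time_s: 7.95
tcp_pos: [0.4837, -0.1668, 0.1249]
ee_rot: [[-1.0, -0.001, 0.0], [-0.001, 1.0, -0.001], [-0.0, -0.001, -1.0]]
wrist_force: [0.2, -4.2, -2.2]
gripper_width: 0.609
gripper_force: 30.0
```

>>> jog_arm:
  rows:
    - [[0,-0.004,0,0],[0,-0.004,0,0],[0,-0.001,0,0],[0,-0.001,0,0]]

```text
time_s: 8.45
tcp_pos: [0.4836, -0.1766, 0.1247]
ee_rot: [[-1.0, -0.0, -0.0], [-0.0, 1.0, 0.0], [0.0, 0.0, -1.0]]
wrist_force: [-0.5, 0.4, -1.1]
gripper_width: 0.61
gripper_force: 30.0
```

>>> jog_arm:
  rows:
    - [[0,-0.0007,0,0]]

```text
time_s: 8.57
tcp_pos: [0.4836, -0.1772, 0.1247]
ee_rot: [[-1.0, -0.0, -0.0], [-0.0, 1.0, 0.0], [0.0, 0.0, -1.0]]
wrist_force: [0.6, -0.2, -0.6]
gripper_width: 0.603
gripper_force: 30.0
```

>>> jog_arm:
  rows:
    - [[0,-0.0007,0,0]]

```text
time_s: 8.7
tcp_pos: [0.4837, -0.1779, 0.1247]
ee_rot: [[-1.0, -0.0, -0.0], [-0.0, 1.0, 0.0], [0.0, 0.0, -1.0]]
wrist_force: [-0.5, 0.1, -1.7]
gripper_width: 0.609
gripper_force: 30.0
```

>>> jog_arm:
  rows:
    - [[0,-0.0007,0,0]]

```text
time_s: 8.82
tcp_pos: [0.4836, -0.1786, 0.1247]
ee_rot: [[-1.0, -0.0, -0.0], [-0.0, 1.0, 0.0], [0.0, 0.0, -1.0]]
wrist_force: [0.0, 1.0, -0.4]
gripper_width: 0.606
gripper_force: 30.0
```

>>> jog_arm:
  rows:
    - [[0,-0.0007,0,0]]

```text
time_s: 8.95
tcp_pos: [0.4836, -0.1792, 0.1247]
ee_rot: [[-1.0, -0.0, -0.0], [-0.0, 1.0, 0.0], [0.0, 0.0, -1.0]]
wrist_force: [0.5, 2.7, -1.1]
gripper_width: 0.614
gripper_force: 30.0
```

>>> jog_arm:
  rows:
    - [[0,0.0033,0,0],[0.002,0.003,0,0],[0.002,0,0,0],[0.001,0,0,0]]

```text
time_s: 9.45
tcp_pos: [0.479, -0.1729, 0.1249]
ee_rot: [[-1.0, -0.001, 0.001], [-0.001, 1.0, -0.0], [-0.001, -0.0, -1.0]]
wrist_force: [1.5, 0.7, -2.6]
gripper_width: 0.607
gripper_force: 30.0
```

>>> jog_arm:
  rows:
    - [[0.0007,0,0,0]]

```text
time_s: 9.57
tcp_pos: [0.4788, -0.1729, 0.125]
ee_rot: [[-1.0, -0.0, 0.002], [-0.0, 1.0, -0.0], [-0.002, -0.0, -1.0]]
wrist_force: [2.0, 0.9, -2.9]
gripper_width: 0.606
gripper_force: 30.0
```

>>> jog_arm:
  rows:
    - [[0.0007,0,0,0]]

```text
time_s: 9.7
tcp_pos: [0.4786, -0.173, 0.1251]
ee_rot: [[-1.0, -0.001, 0.003], [-0.001, 1.0, -0.0], [-0.003, -0.0, -1.0]]
wrist_force: [4.2, 0.7, -4.0]
gripper_width: 0.608
gripper_force: 30.0
```

>>> jog_arm:
  rows:
    - [[-0.005,0,0,0],[-0.005,0,0,0],[-0.002,0,0,0],[-0.0005,0,0,0]]

```text
time_s: 10.2
tcp_pos: [0.4896, -0.173, 0.1246]
ee_rot: [[-1.0, -0.0, -0.001], [-0.0, 1.0, 0.0], [0.001, 0.0, -1.0]]
wrist_force: [-0.3, 0.1, -2.0]
gripper_width: 0.608
gripper_force: 30.0
```

>>> jog_arm:
  rows:
    - [[-0.0007,0,0,0]]

```text
time_s: 10.32
tcp_pos: [0.4902, -0.173, 0.1247]
ee_rot: [[-1.0, -0.0, -0.001], [-0.0, 1.0, 0.0], [0.001, 0.0, -1.0]]
wrist_force: [0.0, 0.3, -1.6]
gripper_width: 0.61
gripper_force: 30.0
```

>>> jog_arm:
  rows:
    - [[-0.0007,0,0,0]]

```text
time_s: 10.45
tcp_pos: [0.4911, -0.173, 0.1247]
ee_rot: [[-1.0, -0.0, -0.0], [-0.0, 1.0, 0.0], [0.0, 0.0, -1.0]]
wrist_force: [0.5, 0.3, -1.8]
gripper_width: 0.61
gripper_force: 30.0
```

>>> jog_arm:
  rows:
    - [[-0.0007,0,0,0]]

```text
time_s: 10.58
tcp_pos: [0.4915, -0.173, 0.1247]
ee_rot: [[-1.0, -0.0, -0.001], [-0.0, 1.0, 0.0], [0.001, 0.0, -1.0]]
wrist_force: [-0.7, -0.1, -1.1]
gripper_width: 0.605
gripper_force: 30.0
```

>>> jog_arm:
  rows:
    - [[-0.0007,0,0,0]]

```text
time_s: 10.7
tcp_pos: [0.4917, -0.173, 0.1246]
ee_rot: [[-1.0, -0.0, -0.002], [-0.0, 1.0, 0.0], [0.002, 0.0, -1.0]]
wrist_force: [-2.2, 0.8, 0.3]
gripper_width: 0.608
gripper_force: 30.0
```

>>> jog_arm:
  rows:
    - [[-0.0007,0,0,0]]

```text
time_s: 10.82
tcp_pos: [0.4919, -0.173, 0.1244]
ee_rot: [[-1.0, 0.0, -0.004], [0.0, 1.0, 0.0], [0.004, 0.0, -1.0]]
wrist_force: [-4.9, 0.8, 0.2]
gripper_width: 0.608
gripper_force: 30.0
```

>>> jog_arm:
  rows:
    - [[0.005,0,0,0],[0.003,0,0.002,0],[0,0,0.003,0],[0,0,0.002,0],[0,0,0.001,0],[0,0,0,0]]

```text
time_s: 11.58
tcp_pos: [0.4853, -0.173, 0.1166]
ee_rot: [[-1.0, -0.0, -0.0], [-0.0, 1.0, -0.0], [0.0, -0.0, -1.0]]
wrist_force: [-0.2, 0.1, -1.3]
gripper_width: 0.603
gripper_force: 30.0
```

>>> jog_arm:
  rows:
    - [[0,0,0.001,0],[0,0,0,0]]

```text
time_s: 11.82
tcp_pos: [0.4853, -0.173, 0.1157]
ee_rot: [[-1.0, -0.0, -0.0], [-0.0, 1.0, -0.0], [0.0, -0.0, -1.0]]
wrist_force: [-0.0, -0.5, -1.1]
gripper_width: 0.61
gripper_force: 30.0
```

>>> jog_arm:
  rows:
    - [[0,0,0.001,0],[0,0,0,0]]

```text
time_s: 12.08
tcp_pos: [0.4852, -0.173, 0.1147]
ee_rot: [[-1.0, -0.0, -0.0], [-0.0, 1.0, 0.0], [0.0, 0.0, -1.0]]
wrist_force: [-0.1, 0.3, -1.3]
gripper_width: 0.608
gripper_force: 30.0
```

>>> jog_arm:
  rows:
    - [[0,0,0.001,0],[0,0,0,0]]

```text
time_s: 12.32
tcp_pos: [0.4852, -0.173, 0.1137]
ee_rot: [[-1.0, -0.0, -0.0], [-0.0, 1.0, 0.0], [0.0, 0.0, -1.0]]
wrist_force: [0.8, -0.0, -1.2]
gripper_width: 0.605
gripper_force: 30.0
```

>>> jog_arm:
  rows:
    - [[0,0,0.002,0],[0,0,0.002,0],[0,0,0.001,0]]

```text
time_s: 12.7
tcp_pos: [0.4852, -0.173, 0.1085]
ee_rot: [[-1.0, -0.0, -0.0], [-0.0, 1.0, 0.0], [0.0, 0.0, -1.0]]
wrist_force: [0.1, 0.1, -1.2]
gripper_width: 0.612
gripper_force: 30.0
```

>>> jog_arm:
  rows:
    - [[0,0,0.001,0],[0,0,0.001,0]]

```text
time_s: 12.95
tcp_pos: [0.4853, -0.173, 0.1067]
ee_rot: [[-1.0, -0.0, 0.0], [-0.0, 1.0, 0.0], [-0.0, 0.0, -1.0]]
wrist_force: [0.7, 0.6, -1.4]
gripper_width: 0.606
gripper_force: 30.0
```

>>> jog_arm:
  rows:
    - [[0,0,0.001,0],[0,0,0,0]]

```text
time_s: 13.2
tcp_pos: [0.4852, -0.173, 0.1057]
ee_rot: [[-1.0, -0.0, -0.0], [-0.0, 1.0, -0.0], [0.0, -0.0, -1.0]]
wrist_force: [-0.1, -0.0, -1.0]
gripper_width: 0.605
gripper_force: 30.0
```

>>> jog_arm:
  rows:
    - [[0,0,0.001,0],[0,0,0,0]]

```text
time_s: 13.45
tcp_pos: [0.4853, -0.173, 0.105]
ee_rot: [[-1.0, -0.0, 0.0], [-0.0, 1.0, -0.0], [-0.0, -0.0, -1.0]]
wrist_force: [-0.5, -0.9, 1.9]
gripper_width: 0.611
gripper_force: 30.0
```

>>> jog_arm:
  rows:
    - [[0,0,0.001,0],[0,0,0,0]]

```text
time_s: 13.7
tcp_pos: [0.4855, -0.173, 0.1039]
ee_rot: [[-1.0, -0.0, 0.001], [-0.0, 1.0, -0.0], [-0.001, -0.0, -1.0]]
wrist_force: [0.0, 1.0, 1.2]
gripper_width: 0.608
gripper_force: 30.0
```

>>> jog_arm:
  rows:
    - [[0,0,0.001,0],[0,0,0,0]]

```text
time_s: 13.95
tcp_pos: [0.4854, -0.173, 0.1025]
ee_rot: [[-1.0, -0.0, 0.0], [-0.0, 1.0, 0.0], [-0.0, 0.0, -1.0]]
wrist_force: [1.0, -0.2, -1.2]
gripper_width: 0.604
gripper_force: 30.0
```

>>> jog_arm:
  rows:
    - [[0,0,0.001,0],[0,0,0,0]]

```text
time_s: 14.2
tcp_pos: [0.4852, -0.1729, 0.1014]
ee_rot: [[-1.0, -0.0, -0.0], [-0.0, 1.0, 0.0], [0.0, 0.0, -1.0]]
wrist_force: [0.6, 0.4, -2.1]
gripper_width: 0.613
gripper_force: 30.0
```

>>> jog_arm:
  rows:
    - [[0,0,0.001,0],[0,0,0,0]]

```text
time_s: 14.45
tcp_pos: [0.4851, -0.173, 0.1005]
ee_rot: [[-1.0, -0.0, -0.0], [-0.0, 1.0, 0.0], [0.0, 0.0, -1.0]]
wrist_force: [0.7, -0.1, -2.2]
gripper_width: 0.614
gripper_force: 30.0
```

>>> jog_arm:
  rows:
    - [[0,0,0.001,0],[0,0,0,0]]

```text
time_s: 14.7
tcp_pos: [0.4852, -0.173, 0.0997]
ee_rot: [[-1.0, -0.0, -0.0], [-0.0, 1.0, 0.0], [0.0, 0.0, -1.0]]
wrist_force: [0.1, 1.0, -0.7]
gripper_width: 0.607
gripper_force: 30.0
```

>>> jog_arm:
  rows:
    - [[0,0,0.001,0],[0,0,0,0]]

```text
time_s: 14.95
tcp_pos: [0.4852, -0.173, 0.0995]
ee_rot: [[-1.0, -0.001, -0.0], [-0.001, 1.0, -0.0], [0.0, -0.0, -1.0]]
wrist_force: [-2.1, 1.1, 5.9]
gripper_width: 0.613
gripper_force: 30.0
```

>>> jog_arm:
  rows:
    - [[0,0,0.0005,0],[0,0,0,0]]

```text
time_s: 15.2
tcp_pos: [0.4852, -0.173, 0.0995]
ee_rot: [[-1.0, -0.001, 0.0], [-0.001, 1.0, -0.0], [-0.0, -0.0, -1.0]]
wrist_force: [-2.9, 1.9, 9.1]
gripper_width: 0.607
gripper_force: 30.0
```

>>> jog_arm:
  rows:
    - [[0,0,0,0],[0,0,0,0],[0,0,0,0],[0,0,-0.02,0],[0,0,-0.05,0],[0,0,0,0]]
  claw: 1

```text
time_s: 15.95
tcp_pos: [0.4875, -0.1733, 0.1717]
ee_rot: [[-1.0, -0.001, 0.008], [-0.001, 1.0, -0.001], [-0.008, -0.001, -1.0]]
wrist_force: [-1.2, 0.7, -0.7]
gripper_width: 1.0
gripper_force: 0.0
```

Run:
```python
from h import *
print(sense()["tcp_pos"])
b=capture("side")[195:260,380:460,::-1]
cv2.imwrite("pics/c3.png",cv2.resize(b,(480,390)))
```

```text
[ 0.48753038 -0.17327399  0.1717419 ]
```

View pics/c3.png

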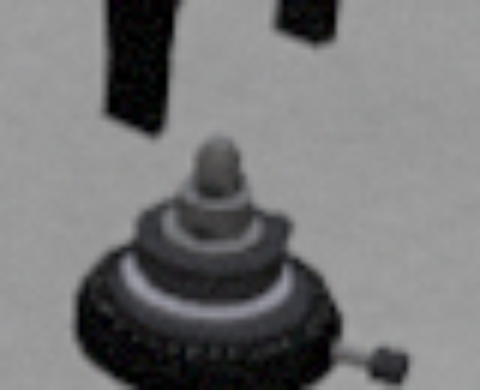

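>>> jog_arm:
  rows:
    - [[-0.006,0.054,0,0],[-0.006,0.054,0,0],[-0.006,0.054,0,0],[-0.006,0.054,0,0],[-0.006,0.054,0,0],[-0.006,0.054,0,0],[-0.0064,0.0536,0.01,0],[0,0,0.04,0],[0,0,0.032,0],[0,0,0,0],[0,0,0,0],[0,0,0,0]]

```text
time_s: 17.5
tcp_pos: [0.5283, 0.2049, 0.0876]
ee_rot: [[-1.0, -0.0, 0.002], [-0.0, 1.0, 0.001], [-0.002, 0.001, -1.0]]
wrist_force: [-0.3, -0.0, 0.3]
gripper_width: 0.999
gripper_force: 0.0
```

>>> jog_arm:
  rows:
    - [[0,0,0.011,0],[0,0,0,0],[0,0,0,0]]

```text
time_s: 17.88
tcp_pos: [0.5276, 0.2045, 0.0753]
ee_rot: [[-1.0, -0.0, -0.0], [-0.0, 1.0, -0.0], [0.0, -0.0, -1.0]]
wrist_force: [-0.1, -0.5, -0.1]
gripper_width: 1.0
gripper_force: 0.0
```

>>> jog_arm:
  rows:
    - [[0,0,0.0005,0],[0,0,0,0],[0,0,0,0],[0,0,0,0],[0,0,0,0]]
  claw: 0

```text
time_s: 18.5
tcp_pos: [0.5276, 0.2046, 0.0748]
ee_rot: [[-1.0, -0.0, 0.0], [-0.0, 1.0, 0.0], [-0.0, 0.0, -1.0]]
wrist_force: [0.3, -0.1, -0.1]
gripper_width: 0.61
gripper_force: 30.0
```

>>> jog_arm:
  rows:
    - [[0,0,-0.04,0],[0,0,-0.05,0],[0.006,-0.054,0,0],[0.006,-0.054,0,0],[0.006,-0.054,0,0],[0.006,-0.054,0,0],[0.006,-0.054,0,0],[0.006,-0.054,0,0],[0.0064,-0.0536,0,0],[0,0,0,0],[0,0,0,0],[0,0,0,0]]

```text
time_s: 20.0
tcp_pos: [0.4854, -0.172, 0.1647]
ee_rot: [[-1.0, -0.002, -0.0], [-0.002, 1.0, 0.0], [0.0, 0.0, -1.0]]
wrist_force: [0.4, -0.6, -2.4]
gripper_width: 0.607
gripper_force: 30.0
```

>>> jog_arm:
  rows:
    - [[0,0,0.01,0],[0,0,0.01,0],[0,0,0.003,0],[0,0,0.002,0],[0,0,0,0]]

```text
time_s: 20.62
tcp_pos: [0.4853, -0.173, 0.1397]
ee_rot: [[-1.0, -0.0, -0.0], [-0.0, 1.0, -0.0], [0.0, -0.0, -1.0]]
wrist_force: [-0.1, -0.4, -1.4]
gripper_width: 0.606
gripper_force: 30.0
```

>>> jog_arm:
  rows:
    - [[0,0.002,0,0],[0,0.0015,0,0]]

```text
time_s: 20.88
tcp_pos: [0.4854, -0.1694, 0.14]
ee_rot: [[-1.0, -0.0, 0.001], [-0.0, 1.0, -0.0], [-0.001, -0.0, -1.0]]
wrist_force: [0.5, 0.1, -1.5]
gripper_width: 0.605
gripper_force: 30.0
```

>>> jog_arm:
  rows:
    - [[0,0.001,0,0]]

```text
time_s: 21.0
tcp_pos: [0.4853, -0.1684, 0.1399]
ee_rot: [[-1.0, -0.0, 0.0], [-0.0, 1.0, -0.0], [-0.0, -0.0, -1.0]]
wrist_force: [-0.0, -0.2, -3.1]
gripper_width: 0.607
gripper_force: 30.0
```

>>> jog_arm:
  rows:
    - [[0.002,-0.0045,0,0],[0.002,0,0,0],[0.0005,0,0,0]]

```text
time_s: 21.38
tcp_pos: [0.4805, -0.1731, 0.1397]
ee_rot: [[-1.0, 0.0, -0.0], [0.0, 1.0, 0.0], [0.0, 0.0, -1.0]]
wrist_force: [-0.5, -0.3, -1.1]
gripper_width: 0.604
gripper_force: 30.0
```

>>> jog_arm:
  rows:
    - [[0.001,0,0,0]]

```text
time_s: 21.5
tcp_pos: [0.4797, -0.173, 0.1398]
ee_rot: [[-1.0, -0.0, 0.0], [-0.0, 1.0, -0.0], [-0.0, -0.0, -1.0]]
wrist_force: [-0.1, -0.0, -0.8]
gripper_width: 0.604
gripper_force: 30.0
```

>>> jog_arm:
  rows:
    - [[0.001,0,0,0]]

```text
time_s: 21.62
tcp_pos: [0.479, -0.173, 0.1398]
ee_rot: [[-1.0, -0.0, 0.001], [-0.0, 1.0, -0.0], [-0.001, -0.0, -1.0]]
wrist_force: [1.2, 0.2, -1.5]
gripper_width: 0.606
gripper_force: 30.0
```

>>> jog_arm:
  rows:
    - [[0.001,0,0,0]]

```text
time_s: 21.75
tcp_pos: [0.4786, -0.173, 0.14]
ee_rot: [[-1.0, -0.001, 0.002], [-0.001, 1.0, -0.0], [-0.002, -0.0, -1.0]]
wrist_force: [2.4, -0.9, -3.3]
gripper_width: 0.612
gripper_force: 30.0
```

>>> jog_arm:
  rows:
    - [[-0.005,0,0,0],[-0.005,0,0,0],[-0.002,0,0,0]]

```text
time_s: 22.12
tcp_pos: [0.4901, -0.173, 0.1397]
ee_rot: [[-1.0, -0.0, -0.0], [-0.0, 1.0, -0.0], [0.0, -0.0, -1.0]]
wrist_force: [0.2, -0.0, -1.4]
gripper_width: 0.607
gripper_force: 30.0
```

>>> jog_arm:
  rows:
    - [[-0.001,0,0,0]]

```text
time_s: 22.25
tcp_pos: [0.4908, -0.173, 0.1396]
ee_rot: [[-1.0, -0.0, -0.0], [-0.0, 1.0, 0.0], [0.0, 0.0, -1.0]]
wrist_force: [-0.3, -0.4, -2.1]
gripper_width: 0.606
gripper_force: 30.0
```

>>> jog_arm:
  rows:
    - [[-0.001,0,0,0]]

```text
time_s: 22.38
tcp_pos: [0.4915, -0.173, 0.1396]
ee_rot: [[-1.0, -0.0, -0.001], [-0.0, 1.0, 0.0], [0.001, 0.0, -1.0]]
wrist_force: [-0.7, -0.1, -1.8]
gripper_width: 0.604
gripper_force: 30.0
```

>>> jog_arm:
  rows:
    - [[-0.001,0,0,0]]

```text
time_s: 22.5
tcp_pos: [0.4918, -0.173, 0.1395]
ee_rot: [[-1.0, 0.0, -0.003], [0.0, 1.0, 0.0], [0.003, 0.0, -1.0]]
wrist_force: [-1.8, -0.2, -2.3]
gripper_width: 0.606
gripper_force: 30.0
```

>>> jog_arm:
  rows:
    - [[0.005,0,0,0],[0.0026,0,0.002,0],[0,0,0.003,0],[0,0,0.002,0],[0,0,0.001,0],[0,0,0,0]]

```text
time_s: 23.25
tcp_pos: [0.4852, -0.173, 0.1316]
ee_rot: [[-1.0, -0.0, -0.0], [-0.0, 1.0, 0.0], [0.0, 0.0, -1.0]]
wrist_force: [-0.1, -1.0, -2.1]
gripper_width: 0.607
gripper_force: 30.0
```

>>> jog_arm:
  rows:
    - [[0,0,0.001,0],[0,0,0,0]]

```text
time_s: 23.5
tcp_pos: [0.4851, -0.173, 0.1307]
ee_rot: [[-1.0, -0.0, -0.0], [-0.0, 1.0, 0.0], [0.0, 0.0, -1.0]]
wrist_force: [1.3, 0.3, -2.1]
gripper_width: 0.611
gripper_force: 30.0
```

>>> jog_arm:
  rows:
    - [[0,0,0.001,0],[0,0,0,0]]

```text
time_s: 23.75
tcp_pos: [0.4851, -0.173, 0.1297]
ee_rot: [[-1.0, -0.0, -0.0], [-0.0, 1.0, 0.0], [0.0, 0.0, -1.0]]
wrist_force: [0.3, 0.8, -2.0]
gripper_width: 0.607
gripper_force: 30.0
```

>>> jog_arm:
  rows:
    - [[0,0,0.001,0],[0,0,0,0]]

```text
time_s: 24.0
tcp_pos: [0.4851, -0.173, 0.1287]
ee_rot: [[-1.0, -0.0, -0.0], [-0.0, 1.0, 0.0], [0.0, 0.0, -1.0]]
wrist_force: [0.7, 0.3, -2.9]
gripper_width: 0.61
gripper_force: 30.0
```

Threaded. Down to and past the balls.

>>> jog_arm:
  rows:
    - [[0,0,0.002,0],[0,0,0.002,0],[0,0,0.001,0],[0,0,0.001,0]]

```text
time_s: 24.5
tcp_pos: [0.4852, -0.173, 0.1227]
ee_rot: [[-1.0, -0.0, 0.0], [-0.0, 1.0, -0.0], [-0.0, -0.0, -1.0]]
wrist_force: [1.3, -0.7, -0.3]
gripper_width: 0.608
gripper_force: 30.0
```

>>> jog_arm:
  rows:
    - [[0,0,0.001,0],[0,0,0,0]]

```text
time_s: 24.75
tcp_pos: [0.4853, -0.173, 0.1219]
ee_rot: [[-1.0, -0.0, 0.0], [-0.0, 1.0, -0.0], [-0.0, -0.0, -1.0]]
wrist_force: [-0.2, -0.3, 0.2]
gripper_width: 0.609
gripper_force: 30.0
```

>>> jog_arm:
  rows:
    - [[0,0,0.001,0],[0,0,0,0]]

```text
time_s: 25.0
tcp_pos: [0.4855, -0.1731, 0.1212]
ee_rot: [[-1.0, -0.0, 0.001], [-0.0, 1.0, -0.0], [-0.001, -0.0, -1.0]]
wrist_force: [-0.1, -0.8, 2.6]
gripper_width: 0.606
gripper_force: 30.0
```

>>> jog_arm:
  rows:
    - [[0,0,0.001,0],[0,0,0,0]]

```text
time_s: 25.25
tcp_pos: [0.4855, -0.173, 0.1198]
ee_rot: [[-1.0, -0.0, 0.001], [-0.0, 1.0, -0.0], [-0.001, -0.0, -1.0]]
wrist_force: [0.3, 0.4, 0.4]
gripper_width: 0.605
gripper_force: 30.0
```

>>> jog_arm:
  rows:
    - [[0,0,0.001,0],[0,0,0,0]]

```text
time_s: 25.5
tcp_pos: [0.4852, -0.1729, 0.1184]
ee_rot: [[-1.0, -0.0, -0.0], [-0.0, 1.0, 0.0], [0.0, 0.0, -1.0]]
wrist_force: [1.2, -0.3, -2.2]
gripper_width: 0.612
gripper_force: 30.0
```

>>> jog_arm:
  rows:
    - [[0,0,0.001,0],[0,0,0,0]]

```text
time_s: 25.75
tcp_pos: [0.4851, -0.173, 0.1175]
ee_rot: [[-1.0, -0.0, -0.0], [-0.0, 1.0, 0.0], [0.0, 0.0, -1.0]]
wrist_force: [1.0, 0.2, -1.3]
gripper_width: 0.607
gripper_force: 30.0
```

>>> jog_arm:
  rows:
    - [[0,0,0.001,0],[0,0,0,0]]

```text
time_s: 26.0
tcp_pos: [0.4851, -0.173, 0.1166]
ee_rot: [[-1.0, -0.0, -0.0], [-0.0, 1.0, 0.0], [0.0, 0.0, -1.0]]
wrist_force: [1.1, -1.1, -2.2]
gripper_width: 0.606
gripper_force: 30.0
```

>>> jog_arm:
  rows:
    - [[0,0,0.001,0],[0,0,0,0]]

```text
time_s: 26.25
tcp_pos: [0.4852, -0.173, 0.1161]
ee_rot: [[-1.0, -0.0, 0.0], [-0.0, 1.0, -0.0], [-0.0, -0.0, -1.0]]
wrist_force: [-0.4, 0.2, 3.5]
gripper_width: 0.605
gripper_force: 30.0
```

>>> jog_arm:
  rows:
    - [[0,0,0.0005,0],[0,0,0,0]]

```text
time_s: 26.5
tcp_pos: [0.4852, -0.173, 0.116]
ee_rot: [[-1.0, -0.001, 0.0], [-0.001, 1.0, -0.0], [-0.0, -0.0, -1.0]]
wrist_force: [-2.3, 1.4, 6.6]
gripper_width: 0.607
gripper_force: 30.0
```

>>> jog_arm:
  rows:
    - [[0,0,0,0],[0,0,0,0],[0,0,0,0],[0,0,-0.02,0],[0,0,-0.03,0],[0,0,0,0]]
  claw: 1

```text
time_s: 27.25
tcp_pos: [0.4864, -0.1731, 0.1672]
ee_rot: [[-1.0, -0.001, 0.005], [-0.001, 1.0, -0.0], [-0.005, -0.0, -1.0]]
wrist_force: [0.5, -0.4, -0.3]
gripper_width: 1.002
gripper_force: 0.0
```

Run:
```python
from h import *
b=capture("side")[195:260,380:460,::-1]
cv2.imwrite("pics/c4.png",cv2.resize(b,(480,390)))
```

```text
(no output)
```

View pics/c4.png

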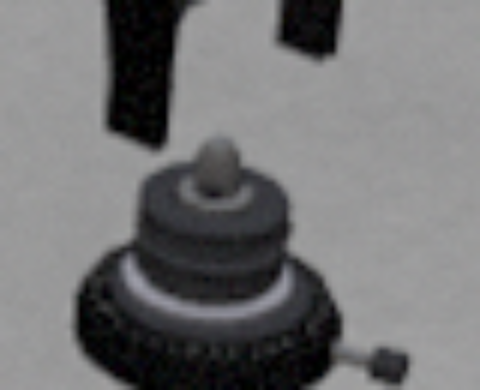

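>>> jog_arm:
  rows:
    - [[-0.0031,0.0462,0,0],[-0.0031,0.0462,0,0],[-0.0031,0.0462,0,0],[-0.0031,0.0462,0,0],[-0.0031,0.0462,0,0],[-0.0031,0.0462,0,0],[0,0,0.045,0],[0,0,0.033,0],[0,0,0,0],[0,0,0,0],[0,0,0,0]]

```text
time_s: 28.68
tcp_pos: [0.5044, 0.1044, 0.0885]
ee_rot: [[-1.0, -0.0, 0.002], [-0.0, 1.0, 0.001], [-0.002, 0.001, -1.0]]
wrist_force: [-0.4, -0.8, 0.0]
gripper_width: 0.999
gripper_force: 0.0
```

The picture shows ring_28 stacked level above ring_38 (around (213,210)), with the narrow step protruding. Now to ring_18.

>>> jog_arm:
  rows:
    - [[0,0,0.011,0],[0,0,0,0],[0,0,0,0]]

```text
time_s: 29.05
tcp_pos: [0.5037, 0.1042, 0.0763]
ee_rot: [[-1.0, -0.0, -0.0], [-0.0, 1.0, -0.0], [0.0, -0.0, -1.0]]
wrist_force: [-0.1, 0.1, 1.2]
gripper_width: 1.001
gripper_force: 0.0
```

>>> jog_arm:
  rows:
    - [[0,0,0.0015,0],[0,0,0,0],[0,0,0,0],[0,0,0,0],[0,0,0,0]]
  claw: 0

```text
time_s: 29.68
tcp_pos: [0.5037, 0.1042, 0.0748]
ee_rot: [[-1.0, -0.0, 0.0], [-0.0, 1.0, 0.0], [-0.0, 0.0, -1.0]]
wrist_force: [-0.1, 0.8, 0.7]
gripper_width: 0.606
gripper_force: 30.0
```

>>> jog_arm:
  rows:
    - [[0,0,-0.04,0],[0,0,-0.05,0],[0.0031,-0.0462,0,0],[0.0031,-0.0462,0,0],[0.0031,-0.0462,0,0],[0.0031,-0.0462,0,0],[0.0031,-0.0462,0,0],[0.0031,-0.0462,0,0],[0,0,0,0],[0,0,0,0],[0,0,0,0]]

```text
time_s: 31.05
tcp_pos: [0.4852, -0.1721, 0.1647]
ee_rot: [[-1.0, -0.002, -0.0], [-0.002, 1.0, 0.0], [0.0, 0.0, -1.0]]
wrist_force: [-0.4, 0.2, -1.5]
gripper_width: 0.606
gripper_force: 30.0
```

>>> jog_arm:
  rows:
    - [[0,0,0.005,0],[0,0,0.005,0],[0,0,0.003,0],[0,0,0,0]]

```text
time_s: 31.55
tcp_pos: [0.485, -0.1729, 0.1513]
ee_rot: [[-1.0, -0.0, -0.001], [-0.0, 1.0, 0.0], [0.001, 0.0, -1.0]]
wrist_force: [0.4, 0.1, -1.4]
gripper_width: 0.609
gripper_force: 30.0
```

>>> jog_arm:
  rows:
    - [[0,0,0.002,0],[0,0,0.002,0],[0,0,0,0]]

```text
time_s: 31.92
tcp_pos: [0.485, -0.173, 0.1476]
ee_rot: [[-1.0, -0.0, -0.0], [-0.0, 1.0, 0.0], [0.0, 0.0, -1.0]]
wrist_force: [-0.4, -0.2, -1.9]
gripper_width: 0.605
gripper_force: 30.0
```

>>> jog_arm:
  rows:
    - [[0,0,0.0015,0],[0,0,0,0]]

```text
time_s: 32.17
tcp_pos: [0.4851, -0.173, 0.1462]
ee_rot: [[-1.0, -0.0, -0.0], [-0.0, 1.0, 0.0], [0.0, 0.0, -1.0]]
wrist_force: [0.3, 1.2, -1.0]
gripper_width: 0.603
gripper_force: 30.0
```

>>> jog_arm:
  rows:
    - [[0,0,0.001,0],[0,0,0,0]]

```text
time_s: 32.42
tcp_pos: [0.4851, -0.173, 0.1452]
ee_rot: [[-1.0, -0.0, -0.0], [-0.0, 1.0, 0.0], [0.0, 0.0, -1.0]]
wrist_force: [0.7, -0.0, -1.3]
gripper_width: 0.601
gripper_force: 30.0
```

>>> jog_arm:
  rows:
    - [[0,0,0.001,0],[0,0,0,0]]

```text
time_s: 32.67
tcp_pos: [0.4851, -0.173, 0.1442]
ee_rot: [[-1.0, -0.0, -0.0], [-0.0, 1.0, 0.0], [0.0, 0.0, -1.0]]
wrist_force: [-0.2, -1.0, -2.2]
gripper_width: 0.601
gripper_force: 30.0
```

>>> jog_arm:
  rows:
    - [[0,0,0.001,0],[0,0,0,0]]

```text
time_s: 32.92
tcp_pos: [0.4851, -0.173, 0.1432]
ee_rot: [[-1.0, -0.0, -0.0], [-0.0, 1.0, 0.0], [0.0, 0.0, -1.0]]
wrist_force: [-0.2, 0.0, -1.4]
gripper_width: 0.604
gripper_force: 30.0
```

>>> jog_arm:
  rows:
    - [[0,0,0.001,0],[0,0,0,0]]

```text
time_s: 33.17
tcp_pos: [0.4851, -0.173, 0.1422]
ee_rot: [[-1.0, -0.0, -0.0], [-0.0, 1.0, 0.0], [0.0, 0.0, -1.0]]
wrist_force: [0.2, -0.5, -0.4]
gripper_width: 0.603
gripper_force: 30.0
```

Threaded without contact. Home is at about TCP z 0.1308, the balls at 0.1378.

>>> jog_arm:
  rows:
    - [[0,0,0.0015,0],[0,0,0.0015,0],[0,0,0.001,0],[0,0,0.001,0]]

```text
time_s: 33.67
tcp_pos: [0.4852, -0.173, 0.1372]
ee_rot: [[-1.0, -0.0, -0.0], [-0.0, 1.0, -0.0], [0.0, -0.0, -1.0]]
wrist_force: [-0.7, 0.2, -1.4]
gripper_width: 0.605
gripper_force: 30.0
```

>>> jog_arm:
  rows:
    - [[0,0,0.001,0],[0,0,0,0]]

```text
time_s: 33.92
tcp_pos: [0.4853, -0.1731, 0.1365]
ee_rot: [[-1.0, -0.0, 0.0], [-0.0, 1.0, -0.0], [-0.0, -0.0, -1.0]]
wrist_force: [-0.6, 0.9, -0.0]
gripper_width: 0.609
gripper_force: 30.0
```

>>> jog_arm:
  rows:
    - [[0,0,0.001,0],[0,0,0,0]]

```text
time_s: 34.17
tcp_pos: [0.4855, -0.1731, 0.1357]
ee_rot: [[-1.0, -0.001, 0.001], [-0.001, 1.0, -0.0], [-0.001, -0.0, -1.0]]
wrist_force: [-0.3, 0.2, 3.0]
gripper_width: 0.605
gripper_force: 30.0
```

>>> jog_arm:
  rows:
    - [[0,0,0.001,0],[0,0,0,0]]

```text
time_s: 34.42
tcp_pos: [0.4854, -0.173, 0.1342]
ee_rot: [[-1.0, -0.0, 0.001], [-0.0, 1.0, -0.0], [-0.001, -0.0, -1.0]]
wrist_force: [0.3, -0.0, 1.0]
gripper_width: 0.606
gripper_force: 30.0
```

>>> jog_arm:
  rows:
    - [[0,0,0.001,0],[0,0,0,0]]

```text
time_s: 34.67
tcp_pos: [0.4851, -0.1729, 0.1328]
ee_rot: [[-1.0, -0.0, -0.0], [-0.0, 1.0, 0.0], [0.0, 0.0, -1.0]]
wrist_force: [0.3, -0.9, -1.1]
gripper_width: 0.606
gripper_force: 30.0
```

>>> jog_arm:
  rows:
    - [[0,0,0.001,0],[0,0,0,0]]

```text
time_s: 34.92
tcp_pos: [0.4851, -0.173, 0.1319]
ee_rot: [[-1.0, -0.0, -0.0], [-0.0, 1.0, 0.0], [0.0, 0.0, -1.0]]
wrist_force: [0.8, -1.4, -0.7]
gripper_width: 0.609
gripper_force: 30.0
```

>>> jog_arm:
  rows:
    - [[0,0,0.001,0],[0,0,0,0]]

```text
time_s: 35.17
tcp_pos: [0.4851, -0.173, 0.1311]
ee_rot: [[-1.0, -0.0, -0.0], [-0.0, 1.0, 0.0], [0.0, 0.0, -1.0]]
wrist_force: [1.6, 0.0, -0.5]
gripper_width: 0.607
gripper_force: 30.0
```

>>> jog_arm:
  rows:
    - [[0,0,0.001,0],[0,0,0,0]]

```text
time_s: 35.42
tcp_pos: [0.4852, -0.173, 0.1306]
ee_rot: [[-1.0, -0.0, 0.0], [-0.0, 1.0, -0.0], [-0.0, -0.0, -1.0]]
wrist_force: [-1.2, 0.1, 3.3]
gripper_width: 0.604
gripper_force: 30.0
```

>>> jog_arm:
  rows:
    - [[0,0,0.0005,0],[0,0,0,0]]

```text
time_s: 35.67
tcp_pos: [0.4853, -0.173, 0.1305]
ee_rot: [[-1.0, -0.001, 0.0], [-0.001, 1.0, -0.0], [-0.0, -0.0, -1.0]]
wrist_force: [-1.7, 0.2, 7.6]
gripper_width: 0.609
gripper_force: 30.0
```

>>> jog_arm:
  rows:
    - [[0,0,0,0],[0,0,0,0],[0,0,0,0],[0,0,-0.02,0],[0,0,-0.04,0],[0,0,-0.04,0],[0,0,0,0],[0,0,0,0],[0,0,0,0]]
  claw: 1

```text
time_s: 36.8
tcp_pos: [0.4844, -0.1729, 0.2283]
ee_rot: [[-1.0, -0.0, -0.003], [-0.0, 1.0, 0.0], [0.003, 0.0, -1.0]]
wrist_force: [-0.1, -0.4, -0.5]
gripper_width: 0.998
gripper_force: 0.0
```

Run:
```python
from h import *
b=capture("side")[195:260,380:460,::-1]
cv2.imwrite("pics/c5.png",cv2.resize(b,(480,390)))
```

```text
(no output)
```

View pics/c5.png

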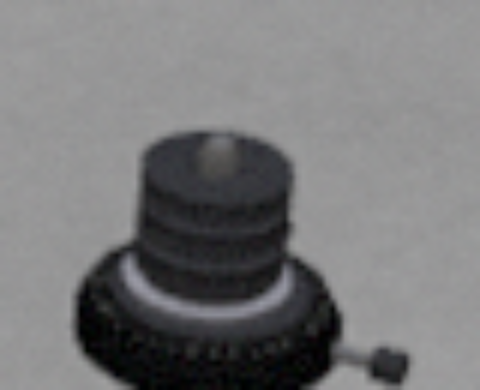

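All three rings are stacked level (around (215,165) to (213,270)), and the gripper is clear of them.

```bash
python3 -c "
from station import *
print(finish_job())"
```

```text
the job is handed in; nothing more can be done
None
```

The three rings went onto the arbor in order (38, 28, then 18 mm bore) and the job is handed in at about 37 s; each was pushed down to a firm stop on its shoulder, the last picture shows the stack level with the gripper clear, and the wrist read 10 N or less at every check, but the hand-in returned no verdict.

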